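# Fetch the film applicator from among the bottles

### The job

The film applicator is hemmed in by two bottles and a jar on the storage mat. Stand all three upright in the shallow side tray, leaving the applicator where it is meanwhile; then lay the applicator flat across the middle of the wooden panel, its long side at right angles to the panel's long side; only after that put the two bottles and the jar back upright, each on the very spot of the mat where it stood at the start. Tip nothing over, and leave the glass beaker and the scraper where they are.

Things in the scene. Friction and masses are not known exactly. Their poses are not given: they have to be found in the camera images.
- blue_cap_bottle: white screw-cap bottle with a blue cap, round, upright, loose, 0.16 kg. Body 54 mm in diameter, 99 mm tall; the cap, 48 mm in diameter, is the top 24 mm. Origin: centre of its underside, z up along its axis. Can be gripped round the cap. The place where it stands at the start is where it must come back to.
- small_jar: small brown jar, round, upright, loose, 0.11 kg, 49 mm in diameter, 76 mm tall; its lid, 47 mm in diameter, is the top 17 mm. Origin: centre of its underside, z up along its axis. Can be gripped round the lid. The place where it stands at the start is where it must come back to.
- wide_bottle: wider and taller screw-cap bottle with a pale body and a white cap, round, upright, loose, 0.35 kg. Body 68 mm in diameter, 119 mm tall; the cap, 56 mm in diameter, is the top 26 mm. Origin: centre of its underside, z up along its axis. Can be gripped round the cap. The place where it stands at the start is where it must come back to.
- applicator: film applicator: low grey metal frame, 50 mm (its x) by 84 mm (its y, the long side) by 22 mm high, with a 30 by 60 mm opening through the middle, loose, 0.3 kg. Origin: centre of its underside, z up. Can be gripped across the 50 mm, in the middle of the long sides, once the neighbours are gone.
- storage_mat: dark rubber mat, 222 mm (its x) by 166 mm (its y), 4 mm thick, fixed, under the vessels and applicator at the start. Origin: centre of its underside, z up. Grey outlines: a rectangle in the middle (the applicator's) and three 77 mm rings centred at (x, y) = (-70, 42), (-70, -42), (70, 0) mm; both bottles and the jar start in the rings, which one in which varies.
- side_tray: the side area: shallow open grey tray, 150 mm (its x) by 200 mm (its y, the long side), rim 14 mm high, walls 4 mm, inner floor 4 mm above its underside, fixed during a run, empty at the start. Origin: centre of its underside, z up. It and the panel trade sides from start to start. The three vessels fit in it side by side.
- panel: flat bare wooden test panel, 130 mm (its x) by 200 mm (its y, the long side), its flat top 8 mm above the worktop, fixed, empty at the start. Origin: centre of its underside, z up. It lies right of the mat, or left of it in front of the tall mixer, whose clamps and head overhang the worktop from about 0.55 m in front of the robot on the left: carry things across close in front of that.
- glass_beaker: bystander: open glass beaker, 68 mm in diameter, 72 mm tall, standing loose on the worktop. Origin: centre of its underside. To be left alone.
- flat_scraper: bystander: flat grey scraper, 38 by 90 by 6 mm, lying loose on the worktop. Origin: centre of its underside. To be left alone.
Not all that is in view belongs to the job. Several things look just like the blue_cap_bottle: the one meant starts farthest from the robot's base.

How it is judged:
By the outcome, as a careful person would: the job done as asked, in the order asked, and still so for the second after the job is handed in, with the robot touching nothing.
It also fails if it takes over 152 s, if anything falls off the work surface, if the arm or the gripper's body presses on something with over 40 N, if the wrist force passes 120 N, or if a joint passes its speed limit or range.

### The arm

A 7-joint arm with a two-finger parallel gripper is mounted at the origin on a cart in front of the work surface, level with it; the furniture and walls round the work are solid. World frame = base frame: x ahead of the robot, y to its left, z up, the work surface at z = 0. Lengths are in m, angles in rad, forces in N, time in s.
With the tool pointing down it reaches from about 0.35 to 0.775 m from the base axis. Payload 3.1 kg.
Tool frame: the origin (TCP) lies on the mounting face of the last link; the fingertips stand 173 mm ahead of it and the grasp point (between the pads) lies 155 mm ahead of it; z points along the fingers, y is the line along which they close (so a half turn about z gives the same grasp; the last joint's range is limited). The gripper opens to 85 mm and grips with 20 to 120 N. Pads are 22 mm wide; open, the fingers measure 114 mm over their backs; the gripper's body (76 mm by 85 mm) begins 54 mm behind the grasp point. The pads swing forward as they close: fully open they stand 13 mm farther back than shut.
Start: joints at [1.245, 0.311, 0.014, 1.512, -0.004, 1.319, -0.027], TCP at [0.154, -0.528, 0.405] pointing down, gripper open.
Joint ranges: [-2.7, 2.7], [-0.3, 1.91], [-1.27, 1.3], [0.12, 2.57], [-1.44, 4.58], [0.2, 2.03], [-3.05, 3.05]. Speed limits (rad/s): [2.79, 2.79, 3.14, 3.14, 3.14, 3.14, 3.14].

### API

Orientations are given as [roll, pitch, yaw] about the fixed x, y, z axes, in that order (R = Rz(yaw) Ry(pitch) Rx(roll)).
In Python, from cell import readout, capture, order gives the robot as it stands.
- The arm moves only by the tool carry_out, never from a script. Its argument "series" is one flat list of numbers, 4 for each row, row after row: the shift along the world's x, y, z in mm, then the turn about the world's z in rad. A call has 1 to 20 rows; each row is the pose to reach, as a shift and turn from the pose commanded when the call began; what a row does not reach only later rows make up. A row lasts 1/10 s, in which the tool goes at most 50 mm and 8.59 degrees, less where a joint would pass 70% of its speed; a pose out of reach is approached as far as the arm can. A call with a gripper value outside its range is refused whole. "claw" is the opening, from -1 (shut) to 1 (fully open), set as the call begins (left out, the last holds). The fingers move at their own pace and stop on an object; "squeeze" is the grip in N (left out, the last holds). Time passes only in rows, so rows that repeat a pose let the fingers close. It gives the time, the measured TCP pose, the force, the opening and the grip force at its end, in the units of the state.
- readout.observe(): the state, without advancing time (a new reading comes with each control period).
- capture(name): name is "side" or "top"; returns a dict with "frame" (400x640x3 uint8, red, green, blue), "mtx" (3x3 intrinsics, pixels), "cam_to_world" (4x4, takes a point from camera to world coordinates). Camera axes: x right, y up, looking along -z (the intrinsics and any distortion apply to the point x, -y, -z); pixel columns grow to the right and rows downward; lengths in m; the calibration is good to about 2 mm. A picture is of the moment at which its call begins. There is no depth.
- order.finish_job(): hands the job in; it is judged then, once.
The state is a dict: "time_s": time; "joint_positions": joint angles; "joint_velocities": joint speeds; "tau": joint torques, N m; "eef_pos": TCP position; "orientation": TCP orientation; "wrist_force": force on the tool from outside, world axes, zero at the start; "moment": the same for the moment, N m; "grip_width": finger opening in m; "grasp_force": force on a finger pad.
Only numpy, scipy, OpenCV 4.12 (cv2) and the standard library are available. Lean on these libraries where they do the work, as an engineer would, in place of code of your own. Each camera call takes 0.05 s, during which the arm holds its last target. There are 200 camera calls.

## Working session

There is one attempt and no reset: what is moved stays moved. The work goes in short steps, Python scripts to look and compute and a tool call to move; the robot and the scene stay as the last step left them, time stands still between calls to the robot, and variables do not carry over. Pictures are saved under pics/ and viewed, at most 14 in all, crops included, and the job is handed in when it is done.

Besides the shell and the picture viewer there is one more tool, called after ">>>" as a command line: name --argument value ..., lists and objects as JSON in quotes. carry_out: Moves the arm, as the interface text tells. Its arguments: {"type":"object","properties":{"series":{"type":"array","items":{"type":"number"}},"claw":{"type":"number"},"squeeze":{"type":"number"}},"required":["series"]}

```bash
mkdir -p pics; ls; python3 - <<'E'
from cell import readout, capture
import cv2,numpy as np
for n in("side","top"):
    c=capture(n); cv2.imwrite(f"pics/{n}0.png",c["frame"][:,:,::-1]); np.savez(f"pics/{n}0.npz",**c)
    print(n,c.keys(),c["mtx"].round(1).tolist(),c["cam_to_world"].round(3).tolist())
s=readout.observe(); print(s)
E
```

```text
pics
side dict_keys(['frame', 'mtx', 'cam_to_world']) [[363.7, 0.0, 321.9], [0.0, 363.7, 206.6], [0.0, 0.0, 1.0]] [[0.977, 0.131, -0.169, 0.362], [-0.213, 0.654, -0.726, -0.762], [0.016, 0.745, 0.667, 0.72], [0.0, 0.0, 0.0, 1.0]]
top dict_keys(['frame', 'mtx', 'cam_to_world']) [[515.8, 0.0, 323.7], [0.0, 515.8, 214.3], [0.0, 0.0, 1.0]] [[-0.04, 0.978, -0.206, 0.201], [-0.999, -0.038, 0.013, -0.003], [0.005, 0.207, 0.978, 1.557], [0.0, 0.0, 0.0, 1.0]]
{'time_s': 0.1, 'joint_positions': array([ 1.24531474,  0.3116811 ,  0.01398847,  1.51289001, -0.0044369 ,
        1.31922895, -0.02722399]), 'joint_velocities': array([ 1.71420220e-04,  9.25290129e-04,  1.44271343e-03, -4.14290044e-03,
        1.08037787e-03,  1.27457273e-03,  9.67216313e-05]), 'tau': array([ 7.34683308e-04, -3.80854797e+01,  1.46572664e-01, -2.31240177e+01,
        1.22267677e-02,  8.18646513e-03,  1.57227601e-05]), 'eef_pos': array([ 0.15395049, -0.52771807,  0.40371256]), 'orientation': array([-3.13941686e+00,  5.39816400e-05,  2.83829288e-01]), 'wrist_force': array([ 0.42479613, -0.30114913, -0.12016186]), 'moment': array([0.02074114, 0.01737884, 0.01702531]), 'grasp_force': 0.0, 'grip_width': 0.08531627675952502}
```

View pics/side0.png

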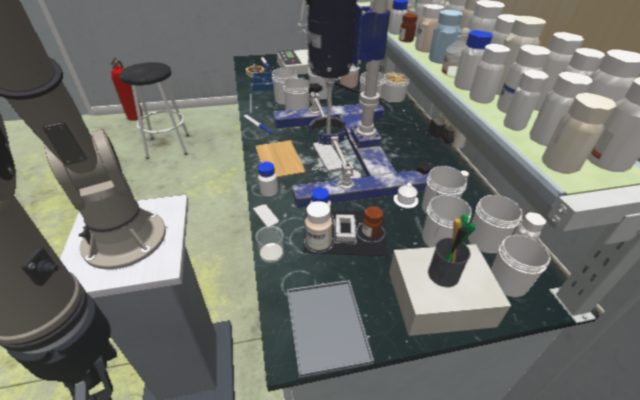

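View pics/top0.png

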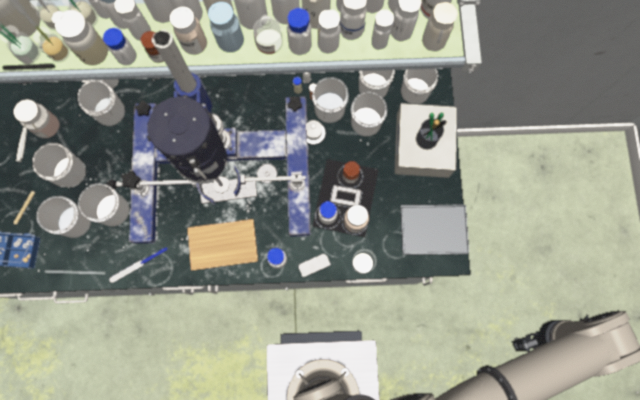

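The top view shows the blue cap on the mat at (328,212), the white cap at (356,220), the brown jar at (351,172) and the applicator at (347,197). The tray is at (434,230), the panel at (222,245), the beaker at (363,262) and the scraper at (314,265). The blue-cap candidates are the mat bottle (328,212), the bench-front bottle (276,258), and two on the shelf at (298,17) and (117,38), off the worktop. By the description I choose the mat one, which stands in a ring and is farther from the base than the bench-front one.

```bash
cat > h.py <<'E'
import numpy as np, cv2
from cell import readout, capture
def load(n): return dict(np.load(f"pics/{n}.npz"))
def grab(n,name):
    c=capture(n); np.savez(f"pics/{name}.npz",**c); return c
def ray(c,uv):
    K,T=c["mtx"],c["cam_to_world"]
    d=np.array([(uv[0]-K[0,2])/K[0,0],-(uv[1]-K[1,2])/K[1,1],-1.])
    d=T[:3,:3]@d; return T[:3,3],d/np.linalg.norm(d)
def plane(c,uv,z):
    o,d=ray(c,uv); return o+d*(z-o[2])/d[2]
def proj(c,p):
    T=c["cam_to_world"]; q=T[:3,:3].T@(np.asarray(p,float)-T[:3,3]); K=c["mtx"]
    return np.array([K[0,0]*q[0]/-q[2]+K[0,2],K[1,1]*-q[1]/-q[2]+K[1,2]])
def tri(c1,u1,c2,u2):
    o1,d1=ray(c1,u1);o2,d2=ray(c2,u2)
    t=np.linalg.lstsq(np.c_[d1,-d2],o2-o1,rcond=None)[0]
    a,b=o1+t[0]*d1,o2+t[1]*d2; return (a+b)/2,np.linalg.norm(a-b)
def blob(mask,near,rad=40,minA=8):
    n,l,s,c=cv2.connectedComponentsWithStats(mask.astype(np.uint8))
    k=[i for i in range(1,n) if s[i,4]>=minA and np.hypot(*(c[i]-near))<rad]
    k.sort(key=lambda i:np.hypot(*(c[i]-near)))
    return [(c[i].round(1).tolist(),s[i].tolist(),l==i) for i in k]
E
python3 - <<'E'
from h import *
t=load("top0");s=load("side0")
a=cv2.resize(t["frame"][150:290,180:480,::-1],None,fx=2.6,fy=2.6,interpolation=cv2.INTER_CUBIC)
b=cv2.resize(s["frame"][170:290,250:430,::-1],None,fx=4,fy=4,interpolation=cv2.INTER_CUBIC)
cv2.imwrite("pics/topc.png",a);cv2.imwrite("pics/sidec.png",b)
for n,c,near in(("top",t,(340,215)),("side",s,(300,180))):
    h=cv2.cvtColor(c["frame"],cv2.COLOR_RGB2HSV).astype(int);H,S,V=h[...,0],h[...,1],h[...,2]
    for nm,m in(("blue",(H>105)&(H<130)&(S>150)&(V>70)),("brown",((H<12)|(H>172))&(S>110)&(V>50)),("wood",(H>8)&(H<25)&(S>90)&(V>120)),("grey",(S<40)&(V>90)&(V<160))):
        for x in blob(m,near,170,25)[:8]: print(n,nm,x[0],x[1])
E
```

```text
top blue [327.6, 208.9] [321, 201, 15, 17, 187]
top blue [275.2, 255.6] [268, 248, 15, 16, 182]
top blue [296.9, 80.6] [294, 78, 7, 6, 36]
top brown [351.0, 169.8] [343, 161, 17, 18, 235]
top wood [222.0, 244.3] [188, 220, 69, 50, 2772]
top grey [342.9, 207.3] [333, 202, 19, 18, 53]
top grey [327.0, 217.5] [318, 207, 22, 17, 79]
top grey [345.4, 195.3] [336, 190, 20, 12, 55]
top grey [349.4, 193.6] [330, 185, 39, 30, 91]
top grey [358.5, 230.0] [350, 224, 18, 11, 65]
top grey [311.6, 229.2] [308, 212, 11, 31, 110]
top grey [349.4, 180.7] [344, 178, 12, 5, 26]
top grey [309.2, 187.2] [307, 171, 8, 38, 80]
side blue [319.9, 193.9] [312, 187, 17, 15, 195]
side blue [265.5, 168.6] [258, 162, 15, 14, 167]
side blue [265.2, 128.6] [260, 125, 12, 9, 25]
side brown [373.5, 219.2] [364, 206, 19, 32, 398]
side wood [281.1, 157.3] [256, 140, 49, 37, 1091]
side wood [396.1, 77.7] [389, 74, 17, 7, 78]
side wood [457.5, 221.7] [454, 218, 7, 9, 39]
side grey [280.9, 192.7] [273, 185, 15, 15, 83]
side grey [264.5, 186.7] [251, 172, 27, 25, 397]
side grey [335.8, 162.5] [298, 136, 67, 50, 1004]
side grey [342.4, 191.2] [331, 185, 23, 10, 45]
side grey [272.7, 140.7] [268, 139, 10, 4, 25]
side grey [254.4, 161.5] [249, 154, 11, 18, 69]
side grey [290.6, 234.2] [252, 201, 81, 62, 1478]
side grey [247.7, 200.2] [244, 164, 8, 74, 125]
```

View pics/topc.png

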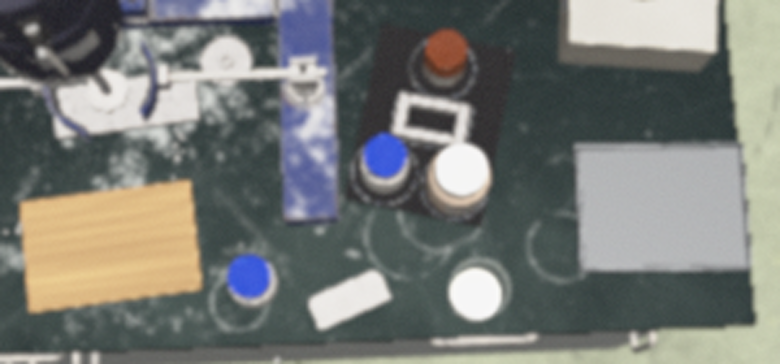

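View pics/sidec.png

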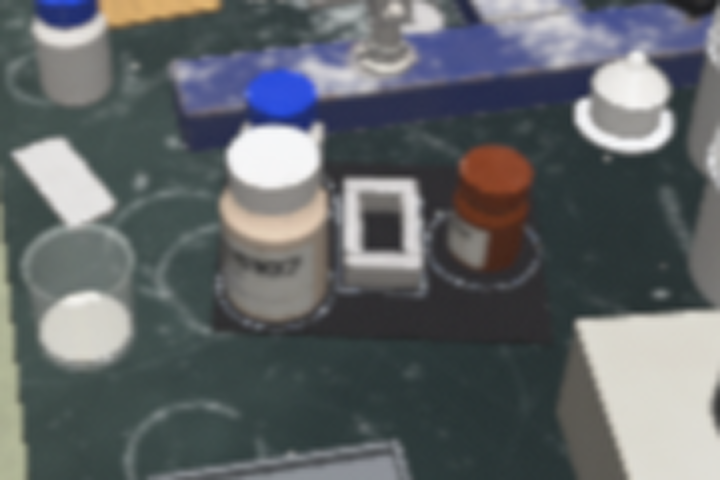

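Top crop: the mat is rotated slightly, with the jar in its far ring at about (427,50), the applicator frame at (432,118), the blue bottle at (385,157) and the wide bottle at (461,170). The loose blue bottle near the front edge, at (250,278), is the decoy. Side crop: the blue bottle stands behind the wide bottle on the mat, as I chose.

```bash
cat > meas.py <<'E'
from h import *
def masks(c):
    h=cv2.cvtColor(cv2.GaussianBlur(c["frame"],(3,3),0),cv2.COLOR_RGB2HSV).astype(int);return h[...,0],h[...,1],h[...,2]
def big(m,near,rad=40):
    b=max(blob(m,near,rad),key=lambda x:x[1][4]); return b
def hull(mask): 
    cs=cv2.findContours(mask.astype(np.uint8),cv2.RETR_EXTERNAL,cv2.CHAIN_APPROX_NONE)[0]
    return cv2.convexHull(np.vstack(cs))[:,0].astype(float)
def rect(c,mask,z):
    P=np.array([plane(c,p,z)[:2] for p in hull(mask)])*1000
    (x,y),(w,h),a=cv2.minAreaRect(P.astype(np.float32)); return np.round([x,y,w,h,a],1)
def quad(mask):
    q=hull(mask).astype(np.float32).reshape(-1,1,2)
    for e in np.arange(1,12,.5):
        p=cv2.approxPolyDP(q,e,True)
        if len(p)<=4: break
    return p[:,0]
E
python3 - <<'E'
from meas import *
t=load("top0");s=load("side0");M={}
for n,c in(("t",t),("s",s)):
    H,S,V=masks(c); T=n=="t"
    R,G,B=[c["frame"][...,i].astype(int) for i in range(3)]
    M[n]=dict(blue=big((H>105)&(H<130)&(S>150)&(V>70),(327,209) if T else (320,194),10),
      wood=big((H>8)&(H<25)&(S>90)&(V>120),(222,244) if T else (281,157),15),
      brown=big(((H<12)|(H>172))&(S>110)&(V>50),(351,170) if T else (373,219),12),
      white=big((S<25)&(V>190),(357,216) if T else (318,212),10),
      tray=big((S<45)&(V>85)&(V<185),(434,230) if T else (328,325),25),
      mat=big((V<62)&(G-R<9),(347,200) if T else (345,230),25))
    for k,v in M[n].items(): print(n,k,v[0],v[1])
for k in("blue","white","brown"):
    p,e=tri(t,M["t"][k][0],s,M["s"][k][0]); print(k,(p*1000).round(1),"gap",round(e*1000,1))
for k,z in(("wood",.008),("tray",.014),("mat",.004)):
    print(k,rect(t,M["t"][k][2],z),rect(s,M["s"][k][2],z))
for k in("wood","tray"):
    A=quad(M["t"][k][2]);Bq=quad(M["s"][k][2])
    for a in A:
        b=min(Bq,key=lambda b:np.linalg.norm(b-proj(s,plane(t,a,.01)))); p,e=tri(t,a,s,b);print(k,a,b,(p*1000).round(1),round(e*1000,1))
E
```

```text
Traceback (most recent call last):
  File "meas.py", line 5, in big
    b=max(blob(m,near,rad),key=lambda x:x[1][4]); return b
ValueError: max() iterable argument is empty
```

```bash
cat > m1.py <<'E'
from meas import *
t=load("top0");s=load("side0");M={}
print("mat px",t["frame"][[180,190,165],[372,322,335]].tolist(),s["frame"][[245,205],[370,350]].tolist(),"bench",t["frame"][[240,200,180],[380,390,385]].tolist(),s["frame"][[260,215],[370,290]].tolist(),
 "tray",t["frame"][[230,215],[434,420]].tolist(),s["frame"][[325],[328]].tolist(),"cap",t["frame"][216,357].tolist(),s["frame"][210,318].tolist())
for n,c in(("t",t),("s",s)):
    H,S,V=masks(c); T=n=="t"; M[n]={}
    R,G,B=[cv2.GaussianBlur(c["frame"],(3,3),0)[...,i].astype(int) for i in range(3)]
    for k,m,near,r in(("blue",(H>105)&(H<130)&(S>150)&(V>70),(327,209) if T else (320,194),10),
      ("wood",(H>8)&(H<25)&(S>90)&(V>120),(222,244) if T else (281,157),15),
      ("brown",((H<12)|(H>172))&(S>110)&(V>50),(351,170) if T else (373,219),12),
      ("white",(S<25)&(V>190),(357,216) if T else (318,212),12),
      ("tray",(S<60)&(V>85)&(V<200),(434,230) if T else (328,325),30),
      ("mat",(V<75)&(G-R<6),(347,200) if T else (345,230),40)):
        try: M[n][k]=big(m,near,r); print(n,k,M[n][k][:2])
        except ValueError: print(n,k,"none")
for k in("blue","white","brown"):
    if k in M["t"] and k in M["s"]: p,e=tri(t,M["t"][k][0],s,M["s"][k][0]); print(k,(p*1000).round(1),"gap",round(e*1000,1))
for k,z in(("wood",.008),("tray",.014),("mat",.004)):
    for n,c in(("t",t),("s",s)):
        if k in M[n]: print(k,n,rect(c,M[n][k][2],z))
for k in("wood","tray"):
    if k in M["t"] and k in M["s"]:
      A=quad(M["t"][k][2]);Bq=quad(M["s"][k][2])
      for a in A:
        b=min(Bq,key=lambda b:np.linalg.norm(b-proj(s,plane(t,a,.01)))); p,e=tri(t,a,s,b);print(k,a,b,(p*1000).round(1),round(e*1000,1))
E
python3 m1.py
```

```text
mat px [[51, 50, 50], [52, 49, 49], [52, 52, 53]] [[47, 47, 48], [52, 62, 64]] bench [[65, 78, 76], [57, 64, 65], [52, 60, 61]] [[42, 53, 54], [66, 80, 77]] tray [[180, 182, 184], [179, 179, 181]] [[143, 148, 153]] cap [245, 245, 244] [246, 245, 246]
t blue ([327.5, 208.9], [321, 202, 15, 15, 174])
t wood ([221.9, 244.3], [188, 220, 69, 50, 2736])
t brown ([351.1, 169.8], [343, 161, 17, 18, 231])
t white ([352.7, 207.9], [332, 187, 36, 39, 528])
t tray none
t mat ([347.7, 181.3], [316, 159, 63, 54, 1303])
s blue ([319.9, 193.8], [312, 187, 17, 14, 189])
s wood ([281.2, 157.4], [256, 141, 49, 36, 1079])
s brown ([373.5, 218.9], [364, 206, 19, 31, 392])
s white ([318.0, 208.8], [307, 202, 22, 15, 276])
s tray ([326.0, 326.3], [280, 270, 94, 106, 6439])
s mat ([361.2, 239.1], [315, 205, 73, 52, 1329])
blue [525.1 -33.5  97.4] gap 1.2
white [ 513.1 -105.3  112.6] gap 15.9
brown [ 654.2 -111.2   53.1] gap 2.2
wood t [447.8 288.3 130.2 199.4   5.1]
wood s [451.6 287.6 130.  206.3   5.4]
tray s [ 468.7 -334.7  164.1  257.4    0.5]
mat t [ 616.3 -101.6  168.7  178.1   76.3]
mat s [606.2 -84.1 202.1 187.6  73.6]
wood [252. 221.] [304. 171.] [519.2 197.2   6.3] 6.9
wood [256. 260.] [278. 176.] [415.7 187.5   3.5] 39.7
wood [191. 268.] [257. 145.] [381.4 381.4   8.7] 5.7
wood [189. 228.] [290. 141.] [503.2 389.4   6.6] 3.7
```

```bash
cat > m2.py <<'E'
from meas import *
t=load("top0");s=load("side0")
def win(m,x0,y0,x1,y1):
    o=np.zeros_like(m);o[y0:y1,x0:x1]=m[y0:y1,x0:x1];return o
H,S,V=masks(t);Hs,Ss,Vs=masks(s)
a=big(win((S<25)&(V>225),342,203,375,236),(357,218),12);b=big((Ss<25)&(Vs>190),(318,210),12)
print("white",a[:2],b[:2]);p,e=tri(t,a[0],s,b[0]);print((p*1000).round(1),round(e*1000,1))
R=t["frame"][...,0].astype(int)
tm=win((R>110)&(S<60),398,200,472,260); A=big(tm,(434,230),15); print("tray",A[:2],rect(t,A[2],.014),quad(A[2]).tolist())
Rs=s["frame"][...,0].astype(int)
ts=win((Rs>105)&(Ss<60),280,265,380,380); B=big(ts,(328,327),20); print("tray s",B[:2],rect(s,B[2],.014),quad(B[2]).tolist())
for q in quad(A[2]):
    r=min(quad(B[2]),key=lambda b:np.linalg.norm(b-proj(s,plane(t,q,.01)))); p,e=tri(t,q,s,r);print(q,r,(p*1000).round(1),round(e*1000,1))
# jar lid top disc / mat / applicator
ap=win((S<40)&(V>120),328,183,372,212); C=big(ap,(347,197),8); print("appl",C[:2],rect(t,C[2],.026))
j=big(win((V>130)&((H<12)|(H>172))&(S>110),335,155,368,190),(351,169),10);print("lid t",j[:2])
js=big(win(((Hs<12)|(Hs>172))&(Ss>110),355,200,390,216),(373,211),10);print("lid s",js[:2]);p,e=tri(t,j[0],s,js[0]);print((p*1000).round(1),round(e*1000,1))
E
python3 m2.py
```

```text
white ([357.2, 214.7], [348, 204, 19, 21, 285]) ([318.0, 208.8], [307, 202, 22, 15, 276])
[ 501.  -116.8  121.3] 3.8
tray ([437.0, 229.0], [401, 200, 71, 60, 3511]) [ 473.4 -362.1  214.9  183.1   84.3] [[471.0, 200.0], [471.0, 259.0], [403.0, 253.0], [401.0, 205.0]]
tray s ([327.2, 328.7], [286, 280, 87, 94, 5717]) [ 473.7 -360.   198.3  156.2   89.4] [[348.0, 280.0], [372.0, 360.0], [299.0, 373.0], [287.0, 290.0]]
[471. 200.] [372. 360.] [ 541.5 -469.4   39.9] 12.7
[471. 259.] [299. 373.] [ 383.5 -457.8   19.1] 23.9
[403. 253.] [287. 290.] [ 399.7 -257.5    9.7] 1.8
[401. 205.] [348. 280.] [ 546.5 -261.4   13.7] 0.2
appl ([348.0, 198.5], [330, 185, 38, 27, 498]) [ 568.  -103.   116.9   76.1   78.4]
lid t ([351.3, 168.5], [344, 162, 15, 14, 154])
lid s ([373.3, 211.3], [365, 206, 18, 10, 146])
[ 650.5 -110.1   80.1] 3.0
```

The wide bottle is at about (502,-116), the blue bottle at (525,-34) and the jar at (650,-110). The mat's yaw is about -14.5°, the tray centre about (472,-360) and the panel centre about (449,288) at 5.1°. The triangulated cap and rim heights match the text. I'll start with the wide bottle.

>>> carry_out --series '[348,412,0,1.034,348,412,0,1.034,348,412,0,1.034,348,412,0,1.034,348,412,0,1.034,348,412,0,1.034,348,412,0,1.034,348,412,0,1.034,348,412,0,1.034,348,412,0,1.034,348,412,0,1.034,348,412,0,1.034,348,412,0,1.034,348,412,0,1.034,348,412,0,1.034,348,412,0,1.034,348,412,0,1.034,348,412,0,1.034]' --claw 1 --squeeze 50

```text
time_s: 1.9
eef_pos: [0.5018, -0.1165, 0.4048]
orientation: [3.141, 0.0, 1.317]
wrist_force: [-1.1, -0.3, 0.1]
grip_width: 0.0853
grasp_force: 0.0
```

>>> carry_out --series '[0,0,-40,0,0,0,-80,0,0,0,-105,0,0,0,-120,0,0,0,-130,0,0,0,-138,0,0,0,-138,0,0,0,-138,0]'

```text
time_s: 2.7
eef_pos: [0.5025, -0.116, 0.2674]
orientation: [3.14, -0.0, 1.318]
wrist_force: [-0.2, 0.4, -0.3]
grip_width: 0.0858
grasp_force: 0.0
```

```bash
cat > pic.py <<'E'
import sys; from h import *
# name, then side crop x0 y0 x1 y1 and scale
nm=sys.argv[1]; ims=[]
for n,(x0,y0,x1,y1) in(("side",(250,160,430,300)),("top",(290,150,420,260))):
    c=grab(n,nm+n); ims.append(cv2.resize(c["frame"][y0:y1,x0:x1,::-1],(395,320),interpolation=cv2.INTER_CUBIC))
cv2.imwrite(f"pics/{nm}.png",np.hstack(ims))
E
python3 pic.py a1
```

```text
(no output)
```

View pics/a1.png

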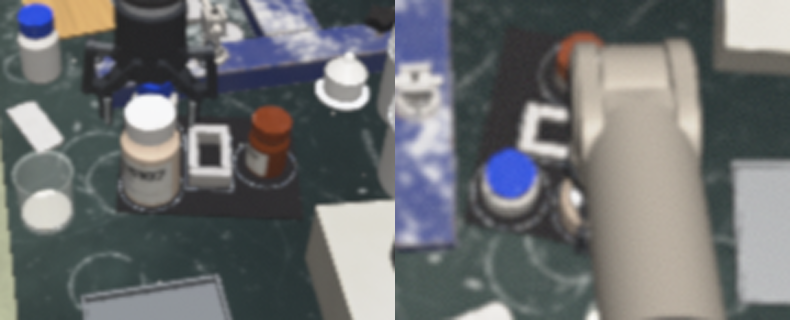

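Picture: the side view shows the two fingers at x≈105 and x≈200, straddling the white cap (centre ≈150) at its height. I'll close.

>>> carry_out --series '[0,0,0,0,0,0,0,0,0,0,0,0,0,0,0,0,0,0,0,0,0,0,0,0,0,0,0,0,0,0,0,0,0,0,0,0,0,0,0,0]' --claw -1

```text
time_s: 3.8
eef_pos: [0.5026, -0.1162, 0.2676]
orientation: [3.139, 0.0, 1.318]
wrist_force: [0.8, -0.3, 6.2]
grip_width: 0.0539
grasp_force: 53.6
```

>>> carry_out --series '[0,0,8,0,0,0,20,0,0,0,40,0,0,0,60,0,0,0,70,0,-2,-15,70,0,-5,-35,70,0,-9,-60,70,0,-14,-90,70,0,-19,-120,70,0,-24,-150,70,0,-27,-172,70,0,-29,-184,65,0,-30,-189,50,0,-30,-189,30,0,-30,-189,18,0,-30,-189,10,0,-30,-189,6,0,-30,-189,3,0,-30,-189,3,0]'

```text
time_s: 5.8
eef_pos: [0.4723, -0.3048, 0.2699]
orientation: [3.141, 0.0, 1.318]
wrist_force: [0.1, -0.7, -3.3]
grip_width: 0.0536
grasp_force: 53.5
```

>>> carry_out --series '[0,0,-1,0,0,0,-2,0,0,0,-3,0,0,0,-3,0,0,0,-3,0]'

```text
time_s: 6.3
eef_pos: [0.4723, -0.3051, 0.2676]
orientation: [3.14, 0.001, 1.318]
wrist_force: [-2.0, -0.2, 2.9]
grip_width: 0.0534
grasp_force: 53.9
```

>>> carry_out --series '[0,0,0,0,0,0,0,0,0,0,0,0,0,0,0,0,0,0,0,0,0,0,0,0,0,0,30,0,0,0,70,0,0,0,100,0,5,35,110,0,15,85,110,0,30,135,110,0,60,170,110,0,100,190,110,0,140,195,110,0,165,195,110,0,178,195,110,0,178,195,110,0,178,195,110,0]' --claw 1

```text
time_s: 8.2
eef_pos: [0.6498, -0.11, 0.3762]
orientation: [-3.14, 0.0, 1.318]
wrist_force: [-0.3, -0.2, 0.4]
grip_width: 0.0858
grasp_force: 0.0
```

```bash
python3 - <<'E'
from h import *
c=grab("side","b1"); f=c["frame"][:,:,::-1]
cv2.imwrite("pics/b1.png",cv2.resize(f[150:390,240:440],(500,600),interpolation=cv2.INTER_CUBIC))
E
```

```text
(no output)
```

View pics/b1.png

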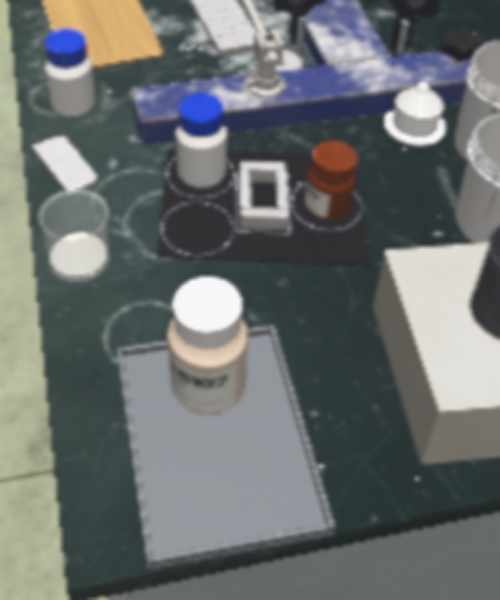

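Picture: the wide bottle stands upright inside the tray at about (208,345), with the jar at (332,180), the blue bottle at (201,140) and an empty ring at (197,228). Next is the jar.

>>> carry_out --series '[0,0,-40,0,0,0,-80,0,0,0,-110,0,0,0,-130,0,0,0,-140,0,0,0,-146,0,0,0,-146,0,0,0,-146,0]'

```text
time_s: 9.05
eef_pos: [0.6505, -0.11, 0.2323]
orientation: [3.139, -0.0, 1.318]
wrist_force: [0.0, -0.5, -0.3]
grip_width: 0.0854
grasp_force: 0.0
```

>>> carry_out --series '[0,0,0,0,0,0,0,0,0,0,0,0,0,0,0,0,0,0,0,0,0,0,0,0,0,0,0,0,0,0,0,0,0,0,0,0,0,0,0,0,0,0,0,0]' --claw -1

```text
time_s: 10.15
eef_pos: [0.6506, -0.11, 0.2318]
orientation: [3.139, -0.0, 1.318]
wrist_force: [0.3, -0.3, 5.0]
grip_width: 0.0454
grasp_force: 51.2
```

>>> carry_out --series '[0,0,8,0,0,0,25,0,0,0,55,0,0,0,90,0,0,0,120,0,0,0,140,0,-10,0,150,0,-30,-2,150,0,-60,-8,150,0,-95,-20,150,0,-130,-45,150,0,-155,-80,150,0,-170,-120,150,0,-180,-165,150,0,-190,-210,150,0,-197,-250,150,0,-201,-285,150,0,-203,-305,150,0,-203,-312,150,0,-203,-312,150,0]'

```text
time_s: 12.15
eef_pos: [0.4462, -0.4222, 0.3793]
orientation: [-3.139, -0.002, 1.316]
wrist_force: [-0.7, 1.2, -1.3]
grip_width: 0.0451
grasp_force: 51.5
```

>>> carry_out --series '[0,0,-40,0,0,0,-80,0,0,0,-110,0,0,0,-130,0,0,0,-140,0,0,0,-145,0,0,0,-148,0,0,0,-149,0,0,0,-150,0,0,0,-150,0,0,0,-150,0]'

```text
time_s: 13.25
eef_pos: [0.4475, -0.4223, 0.2319]
orientation: [3.139, 0.001, 1.318]
wrist_force: [0.0, -0.0, 2.1]
grip_width: 0.045
grasp_force: 51.7
```

>>> carry_out --series '[0,0,0,0,0,0,0,0,0,0,0,0,0,0,0,0,0,0,0,0,0,0,0,0,0,0,30,0,0,0,75,0,0,0,120,0,2,20,140,0,10,65,140,0,20,115,140,0,30,165,140,0,40,215,140,0,50,265,140,0,60,310,140,0,70,350,140,0,78,378,140,0,78,388,140,0,78,388,140,0]' --claw 1

```text
time_s: 15.25
eef_pos: [0.5249, -0.0325, 0.3708]
orientation: [-3.141, -0.0, 1.321]
wrist_force: [0.0, -0.8, 0.4]
grip_width: 0.0853
grasp_force: 0.0
```

```bash
python3 - <<'E'
from h import *
c=grab("side","b2"); f=c["frame"][:,:,::-1]
cv2.imwrite("pics/b2.png",cv2.resize(f[150:390,240:440],(500,600),interpolation=cv2.INTER_CUBIC))
E
```

```text
(no output)
```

View pics/b2.png

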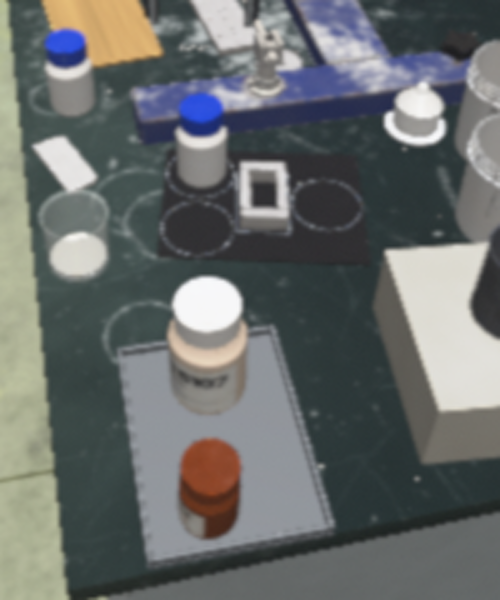

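Picture: the jar stands upright in the tray at (210,490), clear of the wide bottle. The blue bottle is next.

>>> carry_out --series '[0,0,-40,0,0,0,-75,0,0,0,-100,0,0,0,-114,0,0,0,-121,0,0,0,-121,0,0,0,-121,0]'

```text
time_s: 16.0
eef_pos: [0.5258, -0.0344, 0.2509]
orientation: [3.139, -0.0, 1.317]
wrist_force: [0.4, -0.7, -0.2]
grip_width: 0.0855
grasp_force: 0.0
```

>>> carry_out --series '[0,0,0,0,0,0,0,0,0,0,0,0,0,0,0,0,0,0,0,0,0,0,0,0,0,0,0,0,0,0,0,0,0,0,0,0,0,0,0,0,0,0,0,0]' --claw -1

```text
time_s: 17.1
eef_pos: [0.5258, -0.0339, 0.2508]
orientation: [3.139, -0.0, 1.318]
wrist_force: [0.8, -0.5, 5.7]
grip_width: 0.0449
grasp_force: 51.6
```

>>> carry_out --series '[0,0,8,0,0,0,25,0,0,0,55,0,0,0,90,0,0,0,120,0,0,0,140,0,0,-10,150,0,-2,-35,150,0,-5,-70,150,0,-8,-110,150,0,-10,-155,150,0,-13,-200,150,0,-15,-245,150,0,-18,-285,150,0,-20,-315,150,0,-21,-335,150,0,-21,-342,150,0,-21,-342,150,0,-21,-342,150,0]'

```text
time_s: 19.0
eef_pos: [0.5044, -0.3744, 0.3991]
orientation: [-3.14, -0.002, 1.32]
wrist_force: [-0.6, 0.0, -1.3]
grip_width: 0.045
grasp_force: 51.4
```

>>> carry_out --series '[0,0,-40,0,0,0,-80,0,0,0,-110,0,0,0,-130,0,0,0,-140,0,0,0,-145,0,0,0,-148,0,0,0,-149,0,0,0,-150,0,0,0,-150,0,0,0,-150,0]'

```text
time_s: 20.1
eef_pos: [0.5045, -0.3763, 0.2509]
orientation: [3.139, 0.001, 1.318]
wrist_force: [-0.0, 0.4, 1.5]
grip_width: 0.0453
grasp_force: 51.8
```

>>> carry_out --series '[0,0,0,0,0,0,0,0,0,0,0,0,0,0,0,0,0,0,0,0,0,0,0,0,0,0,30,0,0,0,75,0,0,0,120,0,0,0,140,0,0,0,140,0,0,0,140,0]' --claw 1

```text
time_s: 21.3
eef_pos: [0.5039, -0.3759, 0.3895]
orientation: [-3.141, 0.0, 1.318]
wrist_force: [0.5, -0.7, -1.0]
grip_width: 0.0855
grasp_force: 0.0
```

```bash
python3 - <<'E'
from meas import *
t=grab("top","c1t");s=grab("side","c1s")
cv2.imwrite("pics/c1.png",np.vstack([cv2.resize(t["frame"][150:290,280:480,::-1],(600,320),interpolation=cv2.INTER_CUBIC),cv2.resize(s["frame"][190:380,230:500,::-1],(600,280),interpolation=cv2.INTER_CUBIC)]))
for n,c,(x0,y0,x1,y1) in(("t",t,(332,186,366,211)),("s",s,(334,212,358,246))):
    H,S,V=masks(c); m=np.zeros(V.shape,bool); m[y0:y1,x0:x1]=((S<60)&(V>(125 if n=="t" else 175)))[y0:y1,x0:x1]
    b=big(m,(348,197) if n=="t" else (345,226),12); q=quad(b[2]); print(n,b[:2],rect(c,b[2],.026),q.tolist())
    if n=="t": Q=q
    else:
        for a in Q:
            r=min(q,key=lambda b:np.linalg.norm(b-proj(s,plane(t,a,.026)))); p,e=tri(t,a,s,r); print(a,r,(p*1000).round(1),round(e*1000,1))
E
```

```text
t ([345.9, 195.7], [332, 186, 29, 21, 366]) [580.1 -92.2  89.   56.5  78.1] [[333.0, 186.0], [359.0, 190.0], [358.0, 206.0], [332.0, 202.0]]Traceback (most recent call last):
  File "<stdin>", line 6, in <module>
  File "meas.py", line 5, in big
    b=max(blob(m,near,rad),key=lambda x:x[1][4]); return b
ValueError: max() iterable argument is empty
```

View pics/c1.png

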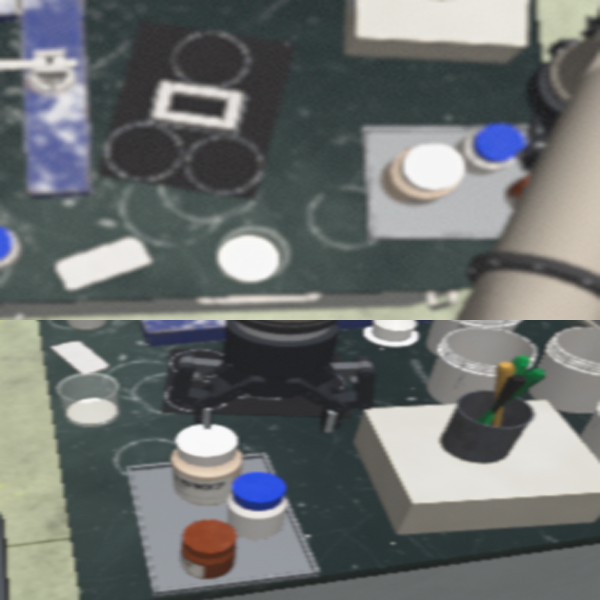

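Picture: all three vessels stand upright in the tray, the mat holds only the applicator (top crop at (198,105)), and the gripper blocks the side view. I'll use the earlier side frame b2 for the second view.

```bash
python3 - <<'E'
from meas import *
t=load("c1t");s=load("b2")
def pca(c,m,z):
    ys,xs=np.nonzero(m); P=np.array([plane(c,(x,y),z)[:2] for x,y in zip(xs,ys)])*1000
    w,v=np.linalg.eigh(np.cov(P.T)); a=np.degrees(np.arctan2(v[1,1],v[0,1]))%180; return P.mean(0).round(1),round(a,1)
Q={}
for n,c,(x0,y0,x1,y1),near in(("t",t,(328,180,368,214),(346,196)),("s",s,(332,210,360,246),(345,226))):
    H,S,V=masks(c)
    for th in(150,180,200):
        m=np.zeros(V.shape,bool); m[y0:y1,x0:x1]=((S<60)&(V>th))[y0:y1,x0:x1]
        B=blob(m,near,15,30)
        if B:
            b=max(B,key=lambda x:x[1][4]); Q[n,th]=b; print(n,th,b[:2],rect(c,b[2],.026),pca(c,b[2],.026),quad(b[2]).tolist())
H,S,V=masks(t);g=cv2.GaussianBlur(t["frame"],(3,3),0).astype(int)
m=np.zeros(V.shape,bool);m[150:245,308:385]=((V<75)&(g[...,1]-g[...,0]<5))[150:245,308:385]
m=cv2.morphologyEx(cv2.morphologyEx(m.astype(np.uint8),cv2.MORPH_CLOSE,np.ones((7,7))),cv2.MORPH_OPEN,np.ones((9,9)))
b=big(m,(347,198),25);print("mat",b[:2],rect(t,b[2],.004),[ (plane(t,q,.004)[:2]*1000).round(0).tolist() for q in quad(b[2])])
for k in((180,180),(200,200)):
    if ("t",k[0]) in Q and ("s",k[1]) in Q: p,e=tri(t,Q["t",k[0]][0],s,Q["s",k[1]][0]);print(k,(p*1000).round(1),round(e*1000,1))
E
```

```text
t 150 ([345.4, 195.6], [331, 186, 30, 20, 313]) [580.1 -91.9  86.5  53.4  77.7] (array([580. , -91.5]), np.float64(77.1)) [[333.0, 187.0], [359.0, 190.0], [358.0, 204.0], [332.0, 201.0]]
t 180 ([345.5, 195.6], [332, 186, 28, 20, 231]) [580.2 -91.7  82.8  49.5  76.2] (array([579.7, -91.7]), np.float64(75.9)) [[334.0, 187.0], [359.0, 191.0], [357.0, 205.0], [333.0, 201.0]]
t 200 ([345.3, 195.6], [332, 187, 28, 18, 165]) [580.1 -91.9  80.6  46.5  77.2] (array([579.9, -91.1]), np.float64(76.0)) [[334.0, 188.0], [358.0, 191.0], [357.0, 204.0], [332.0, 200.0]]
s 150 ([345.0, 225.7], [335, 215, 21, 23, 261]) [582.5 -93.9  84.4  52.8  77. ] (array([583.3, -94.1]), np.float64(76.9)) [[352.0, 215.0], [354.0, 236.0], [338.0, 236.0], [336.0, 216.0]]
s 180 ([345.2, 225.4], [336, 215, 19, 22, 179]) [583.6 -92.3  80.8  48.9  76. ] (array([583.7, -93.3]), np.float64(77.3)) [[352.0, 216.0], [354.0, 235.0], [338.0, 235.0], [337.0, 216.0]]
s 200 ([350.4, 225.2], [342, 216, 12, 20, 56]) [591.4 -94.7  73.5  30.   77.4] (array([598. , -95.2]), np.float64(76.4)) [[351.0, 216.0], [353.0, 235.0], [343.0, 235.0], [342.0, 216.0]]
mat ([345.7, 197.1], [317, 161, 60, 73, 2869]) [581.  -92.  165.9 222.5  75.6] [[700.0, -37.0], [667.0, -193.0], [465.0, -147.0], [493.0, -1.0]]
(180, 180) [582.4 -92.   23.8] 4.0
(200, 200) [590.2 -92.3  21. ] 17.8
```

>>> carry_out --series '[10,45,0,0.01,22,90,0,0.01,36,140,0,0.01,50,190,0,0.01,62,235,0,0.01,72,270,0,0.01,77.5,284,-20,0.01,77.5,284,-70,0.01,77.5,284,-120,0.01,77.5,284,-160,0.01,77.5,284,-185,0.01,77.5,284,-200,0.01,77.5,284,-208,0.01,77.5,284,-212,0.01,77.5,284,-212,0.01,77.5,284,-212,0.01]'

```text
time_s: 23.0
eef_pos: [0.5823, -0.092, 0.1791]
orientation: [3.139, -0.0, 1.328]
wrist_force: [0.3, -0.1, 0.8]
grip_width: 0.0855
grasp_force: 0.0
```

>>> carry_out --series '[0,0,0,0,0,0,0,0,0,0,0,0,0,0,0,0,0,0,0,0,0,0,0,0,0,0,0,0,0,0,0,0,0,0,0,0,0,0,0,0,0,0,0,0]' --claw -1

```text
time_s: 24.1
eef_pos: [0.5825, -0.0921, 0.1791]
orientation: [3.138, -0.0, 1.328]
wrist_force: [1.4, -0.6, 5.6]
grip_width: 0.0492
grasp_force: 54.5
```

>>> carry_out --series '[0,0,10,0,0,0,30,0,0,0,65,0,-5,0,100,0,-25,0,130,0,-60,2,150,0,-95,10,160,0,-120,30,160,-0.1,-130,60,160,-0.2,-133,95,160,-0.3,-133,130,160,-0.42,-133,165,160,-0.54,-133,200,160,-0.66,-133,235,160,-0.78,-133,270,160,-0.9,-133,305,160,-1.02,-133,335,160,-1.12,-133,360,160,-1.2,-133,375,160,-1.239,-133,380,160,-1.239]'

```text
time_s: 26.1
eef_pos: [0.447, 0.2899, 0.3369]
orientation: [-3.141, 0.003, 0.093]
wrist_force: [0.8, 0.6, -2.5]
grip_width: 0.0486
grasp_force: 53.5
```

```bash
python3 - <<'E'
from meas import *
t=grab("top","d1t");s=grab("side","d1s"); print(readout.observe()["eef_pos"].round(4),readout.observe()["joint_positions"].round(2))
cv2.imwrite("pics/d1.png",np.hstack([cv2.resize(t["frame"][170:310,150:350,::-1],(400,280),interpolation=cv2.INTER_CUBIC),cv2.resize(s["frame"][30:240,180:480,::-1],(400,280),interpolation=cv2.INTER_CUBIC)]))
E
```

```text
[0.4478 0.2881 0.337 ] [-0.2   0.37 -0.52  1.65  0.2   1.18 -2.25]
```

View pics/d1.png

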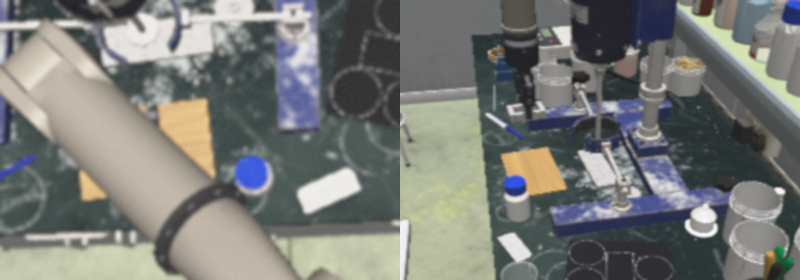

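Picture: the applicator hangs level in the gripper above the panel (side crop about (525,110), panel at (532,170)), clear of the mixer. I'll lower it.

>>> carry_out --series '[1,0,-30,0,1,0,-65,0,1,0,-100,0,1,0,-125,0,1,0,-140,0,1,0,-148,0,1,0,-152,0,1,0,-154,0,1,0,-155,0,1,0,-156,0,1,0,-156,0,1,0,-156,0]'

```text
time_s: 27.4
eef_pos: [0.45, 0.2882, 0.1831]
orientation: [-3.141, -0.002, 0.089]
wrist_force: [-1.1, -2.0, 6.1]
grip_width: 0.049
grasp_force: 54.5
```

>>> carry_out --series '[0,0,0,0,0,0,0,0,0,0,0,0,0,0,0,0,0,0,0,0,0,0,0,0,0,0,20,0,0,0,60,0,0,0,110,0,0,0,160,0,0,0,200,0,0,-40,210,0.1,0,-80,210,0.2,0,-120,210,0.32,0,-160,210,0.44,0,-205,210,0.56,0,-250,210,0.68,0,-295,210,0.8,0,-340,210,0.92,0,-385,210,1.04]' --claw 1

```text
time_s: 29.4
eef_pos: [0.4494, -0.0942, 0.3919]
orientation: [3.141, -0.0, 1.123]
wrist_force: [1.4, 0.8, 0.4]
grip_width: 0.0851
grasp_force: 0.0
```

>>> carry_out --series '[0,-45,0,0.08,0,-90,0,0.15,5,-135,0,0.19,12,-175,0,0.19,22,-200,0,0.19,22,-208,0,0.19,22,-208,0,0.19,22,-208,0,0.19,22,-208,0,0.19]'

```text
time_s: 30.3
eef_pos: [0.4721, -0.2986, 0.392]
orientation: [-3.141, -0.001, 1.311]
wrist_force: [0.1, 0.5, 0.7]
grip_width: 0.085
grasp_force: 0.0
```

```bash
python3 - <<'E'
from meas import *
t=grab("top","e1t");s=grab("side","e1s")
cv2.imwrite("pics/e1.png",np.hstack([cv2.resize(t["frame"][200:290,170:370,::-1],(400,180),interpolation=cv2.INTER_CUBIC),cv2.resize(s["frame"][130:190,230:363,::-1],(400,180),interpolation=cv2.INTER_CUBIC)]))
for n,c,(x0,y0,x1,y1),near in(("t",t,(195,222,250,266),(222,244)),("s",s,(262,142,300,174),(280,156))):
    H,S,V=masks(c); m=np.zeros(V.shape,bool); m[y0:y1,x0:x1]=(S<70)[y0:y1,x0:x1]
    b=big(m,near,15); q=b; print(n,b[:2],rect(c,b[2],.03))
    w=(H>8)&(H<25)&(S>90)&(V>120); w=big(w,(222,244) if n=="t" else (281,157),15); print(" panel",rect(c,w[2],.008))
E
```

```text
t ([220.8, 243.1], [211, 228, 21, 31, 401]) [447.  288.1  88.9  55.3   5.9]
 panel [447.8 288.4 129.9 198.9   5.3]
s ([278.1, 154.8], [262, 147, 30, 27, 330]) [440.1 248.5 153.   93.1  74.9]
 panel [451.9 287.2 129.9 206.3   6.1]
```

View pics/e1.png

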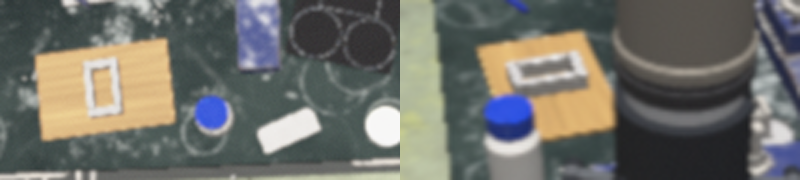

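Picture: the applicator lies flat in the middle of the panel (top crop (101,88)). It measures (447,288) at 5.9° against the panel's (448,288) at 5.3°, so it is square across. Now I'll return the vessels, blue bottle first.

>>> carry_out --series '[10,-25,0,0,22,-55,0,0,32,-72,0,0,32,-72,0,0,32,-72,-30,0,32,-72,-70,0,32,-72,-100,0,32,-72,-100,0,32,-72,-100,0,32,-72,-100,0]'

```text
time_s: 31.4
eef_pos: [0.5048, -0.3725, 0.2945]
orientation: [3.137, 0.001, 1.308]
wrist_force: [-1.3, -0.8, 0.5]
grip_width: 0.0852
grasp_force: 0.0
```

>>> carry_out --series '[0,-4,-15,0.01,0,-4,-30,0.01,0,-4,-40,0.01,0,-4,-43.5,0.01,0,-4,-43.5,0.01,0,-4,-43.5,0.01,0,-4,-43.5,0.01]'

```text
time_s: 32.1
eef_pos: [0.5041, -0.3768, 0.2488]
orientation: [3.14, 0.0, 1.318]
wrist_force: [-0.1, 0.3, -1.0]
grip_width: 0.0857
grasp_force: 0.0
```

>>> carry_out --series '[0.4,0.5,2,0,0.4,0.5,2,0,0.4,0.5,2,0]'

```text
time_s: 32.4
eef_pos: [0.5044, -0.3762, 0.2506]
orientation: [3.141, 0.0, 1.318]
wrist_force: [0.5, 0.1, 0.2]
grip_width: 0.0855
grasp_force: 0.0
```

>>> carry_out --series '[0,0,0,0,0,0,0,0,0,0,0,0,0,0,0,0,0,0,0,0,0,0,0,0,0,0,0,0,0,0,0,0,0,0,0,0,0,0,0,0]' --claw -1

```text
time_s: 33.4
eef_pos: [0.5045, -0.3763, 0.2506]
orientation: [3.14, 0.0, 1.318]
wrist_force: [1.8, -1.1, 2.2]
grip_width: 0.045
grasp_force: 51.5
```

>>> carry_out --series '[0,0,8,0,0,0,25,0,0,0,55,0,0,0,90,0,0,0,120,0,0,0,140,0,1,10,150,0,2,35,150,0,5,70,150,0,8,110,150,0,10,155,150,0,13,200,150,0,15,245,150,0,18,285,150,0,20,315,150,0,21.3,335,150,0,21.3,342.4,150,0,21.3,342.4,150,0,21.3,342.4,150,0,21.3,342.4,150,0]'

```text
time_s: 35.4
eef_pos: [0.5253, -0.0359, 0.3998]
orientation: [-3.141, 0.001, 1.314]
wrist_force: [0.1, 0.0, -1.6]
grip_width: 0.0454
grasp_force: 51.4
```

>>> carry_out --series '[0,0,-40,0,0,0,-80,0,0,0,-110,0,0,0,-130,0,0,0,-138,0,0,0,-142,0,0,0,-145,0,0,0,-147,0,0,0,-147,0,0,0,-147,0]'

```text
time_s: 36.4
eef_pos: [0.5258, -0.0338, 0.2539]
orientation: [3.14, -0.0, 1.318]
wrist_force: [0.4, 0.4, -1.6]
grip_width: 0.0451
grasp_force: 51.5
```

>>> carry_out --series '[0,0,-1,0,0,0,-2,0,0,0,-3,0,0,0,-3,0,0,0,-3,0]'

```text
time_s: 36.9
eef_pos: [0.5256, -0.0338, 0.2505]
orientation: [3.141, -0.0, 1.318]
wrist_force: [-0.6, 0.9, 1.1]
grip_width: 0.0451
grasp_force: 51.6
```

>>> carry_out --series '[0,0,0,0,0,0,0,0,0,0,0,0,0,0,0,0,0,0,0,0,0,0,0,0,0,0,30,0,0,0,75,0,0,0,120,0,-2,-20,130,0,-10,-65,130,0,-20,-115,130,0,-30,-165,130,0,-40,-215,130,0,-50,-265,130,0,-60,-310,130,0,-70,-350,130,0,-78,-378,130,0,-78,-388.5,130,0,-78,-388.5,130,0]' --claw 1

```text
time_s: 38.9
eef_pos: [0.4471, -0.4235, 0.3797]
orientation: [-3.141, -0.0, 1.315]
wrist_force: [0.7, 1.2, -0.9]
grip_width: 0.0854
grasp_force: 0.0
```

>>> carry_out --series '[0,0,0,0,0,0,-40,0,0,0,-80,0,0,0,-115,0,0,0,-135,0,0,0,-145,0,0,0,-148,0,0,0,-148,0,0,0,-148,0]'

```text
time_s: 39.8
eef_pos: [0.4484, -0.4224, 0.234]
orientation: [3.139, 0.001, 1.318]
wrist_force: [0.0, -0.3, -0.2]
grip_width: 0.0853
grasp_force: 0.0
```

>>> carry_out --series '[-0.8,0,-2,0,-0.8,0,-2,0,-0.8,0,-2,0]'

```text
time_s: 40.1
eef_pos: [0.4466, -0.4225, 0.2306]
orientation: [3.141, 0.0, 1.317]
wrist_force: [0.1, -0.2, 0.2]
grip_width: 0.0856
grasp_force: 0.0
```

>>> carry_out --series '[0,0,0,0,0,0,0,0,0,0,0,0,0,0,0,0,0,0,0,0,0,0,0,0,0,0,0,0,0,0,0,0,0,0,0,0,0,0,0,0]' --claw -1

```text
time_s: 41.1
eef_pos: [0.447, -0.4224, 0.2307]
orientation: [3.14, 0.0, 1.318]
wrist_force: [1.6, -0.6, 3.8]
grip_width: 0.0454
grasp_force: 51.4
```

>>> carry_out --series '[0,0,8,0,0,0,25,0,0,0,55,0,0,0,90,0,0,0,125,0,0,0,150,0,2,20,155,0,6,55,155,0,13,100,155,0,23,145,155,0,33,190,155,0,48,235,155,0,73,270,155,0,108,292,155,0,143,304,155,0,173,310,155,0,195,312.4,155,0,203.4,312.4,155,0,203.4,312.4,155,0,203.4,312.4,155,0]'

```text
time_s: 43.1
eef_pos: [0.6489, -0.1098, 0.3842]
orientation: [-3.138, 0.001, 1.317]
wrist_force: [0.5, 0.1, -1.7]
grip_width: 0.045
grasp_force: 51.5
```

>>> carry_out --series '[0,0,-40,0,0,0,-80,0,0,0,-115,0,0,0,-135,0,0,0,-143,0,0,0,-147,0,0,0,-150,0,0,0,-152,0,0,0,-152,0,0,0,-152,0]'

```text
time_s: 44.1
eef_pos: [0.6504, -0.1099, 0.2341]
orientation: [3.14, -0.0, 1.318]
wrist_force: [0.6, 0.0, -0.5]
grip_width: 0.0454
grasp_force: 51.5
```

>>> carry_out --series '[0,0,-1,0,0,0,-2,0,0,0,-3,0,0,0,-3,0,0,0,-3,0]'

```text
time_s: 44.6
eef_pos: [0.6502, -0.1099, 0.2307]
orientation: [3.141, -0.0, 1.318]
wrist_force: [-1.1, 0.6, 3.0]
grip_width: 0.0453
grasp_force: 51.9
```

>>> carry_out --series '[0,0,0,0,0,0,0,0,0,0,0,0,0,0,0,0,0,0,0,0,0,0,0,0,0,0,30,0,0,0,75,0,0,0,120,0,-10,0,145,0,-40,0,145,0,-80,-5,145,0,-120,-25,145,0,-145,-60,145,0,-160,-105,145,0,-172,-150,145,0,-178,-180,145,0,-178,-195,145,0,-178,-195,145,0,-178,-195,145,0]' --claw 1

```text
time_s: 46.6
eef_pos: [0.4732, -0.3028, 0.3751]
orientation: [3.141, -0.002, 1.32]
wrist_force: [0.7, 0.6, -0.3]
grip_width: 0.0852
grasp_force: 0.0
```

>>> carry_out --series '[0,0,0,0,0,0,-40,0,0,0,-75,0,0,0,-97,0,0,0,-105,0,0,0,-107,0,0,0,-107,0,0,0,-107,0]'

```text
time_s: 47.4
eef_pos: [0.473, -0.3049, 0.2699]
orientation: [3.138, 0.001, 1.318]
wrist_force: [0.0, 0.0, -0.6]
grip_width: 0.0856
grasp_force: 0.0
```

>>> carry_out --series '[-0.6,-0.2,-2,0,-0.6,-0.2,-2,0,-0.6,-0.2,-2,0]'

```text
time_s: 47.7
eef_pos: [0.4715, -0.3053, 0.2666]
orientation: [3.141, 0.0, 1.317]
wrist_force: [-0.3, -0.3, -0.2]
grip_width: 0.0852
grasp_force: 0.0
```

>>> carry_out --series '[0,0,0,0,0,0,0,0,0,0,0,0,0,0,0,0,0,0,0,0,0,0,0,0,0,0,0,0,0,0,0,0,0,0,0,0,0,0,0,0]' --claw -1

```text
time_s: 48.7
eef_pos: [0.472, -0.3054, 0.2668]
orientation: [3.14, 0.001, 1.318]
wrist_force: [2.9, -2.0, 4.5]
grip_width: 0.0538
grasp_force: 53.5
```

>>> carry_out --series '[0,0,8,0,0,0,20,0,0,0,40,0,0,0,60,0,0,0,75,0,2,15,75,0,5,35,75,0,9,60,75,0,14,90,75,0,19,120,75,0,24,150,75,0,28,172,75,0,30.6,184,75,0,30.6,189.2,60,0,30.6,189.2,35,0,30.6,189.2,18,0,30.6,189.2,10,0,30.6,189.2,5,0,30.6,189.2,3,0,30.6,189.2,3,0]'

```text
time_s: 50.7
eef_pos: [0.5023, -0.116, 0.2696]
orientation: [3.141, -0.0, 1.317]
wrist_force: [0.0, -0.2, -3.5]
grip_width: 0.0537
grasp_force: 53.2
```

>>> carry_out --series '[0,0,0,0,0,0,-1,0,0,0,-2,0,0,0,-3,0,0,0,-3,0,0,0,-3,0]'

```text
time_s: 51.3
eef_pos: [0.5022, -0.116, 0.2667]
orientation: [3.141, 0.0, 1.317]
wrist_force: [0.2, -0.3, 1.5]
grip_width: 0.0536
grasp_force: 53.5
```

Contact with the mat; I'll release, retreat to the tray side, and check.

>>> carry_out --series '[0,0,0,0,0,0,0,0,0,0,0,0,0,0,0,0,0,0,0,0,0,0,0,0,0,0,30,0,0,0,75,0,0,0,120,0,0,-30,130,0,-20,-75,130,0,-45,-120,130,0,-75,-165,130,0,-110,-205,130,0,-150,-240,130,0,-190,-275,130,0,-230,-310,130,0,-260,-345,130,0,-260,-345,130,0,-260,-345,130,0]' --claw 1

```text
time_s: 53.3
eef_pos: [0.2392, -0.4629, 0.3959]
orientation: [-3.141, 0.001, 1.311]
wrist_force: [-0.2, 0.2, -0.3]
grip_width: 0.0854
grasp_force: 0.0
```

```bash
sed -e 's/load("top0")/grab("top","f1t")/;s/load("side0")/grab("side","f1s")/' m2.py > m3.py; sed -e 's/load("top0")/load("f1t")/;s/load("side0")/load("f1s")/' m1.py | grep -v '^print("mat' > m4.py; python3 m3.py | grep -A1 -E "white|lid"; python3 m4.py | grep -E "^(blue|brown|t blue|s blue|t brown|s brown)"
python3 - <<'E'
from h import *
t=load("f1t");s=load("f1s")
cv2.imwrite("pics/f1.png",np.vstack([cv2.resize(t["frame"][150:290,180:480,::-1],(600,280),interpolation=cv2.INTER_CUBIC),cv2.resize(s["frame"][130:390,180:500,::-1],(390,318),interpolation=cv2.INTER_CUBIC)[:, :].copy() if False else cv2.resize(s["frame"][130:290,180:500,::-1],(600,300),interpolation=cv2.INTER_CUBIC)]))
E
```

```text
white ([357.2, 214.7], [348, 206, 19, 18, 281]) ([318.4, 208.9], [307, 202, 23, 16, 296])
[ 501.5 -116.9  120.7] 4.7Traceback (most recent call last):
  File "m3.py", line 15, in <module>
    ap=win((S<40)&(V>120),328,183,372,212); C=big(ap,(347,197),8); print("appl",C[:2],rect(t,C[2],.026))
                                              ~~~^^^^^^^^^^^^^^^^
  File "meas.py", line 5, in big
    b=max(blob(m,near,rad),key=lambda x:x[1][4]); return b
ValueError: max() iterable argument is empty
  File "m4.py", line 3
    "tray",t["frame"][[230,215],[434,420]].tolist(),s["frame"][[325],[328]].tolist(),"cap",t["frame"][216,357].tolist(),s["frame"][210,318].tolist())
IndentationError: unexpected indent
```

View pics/f1.png

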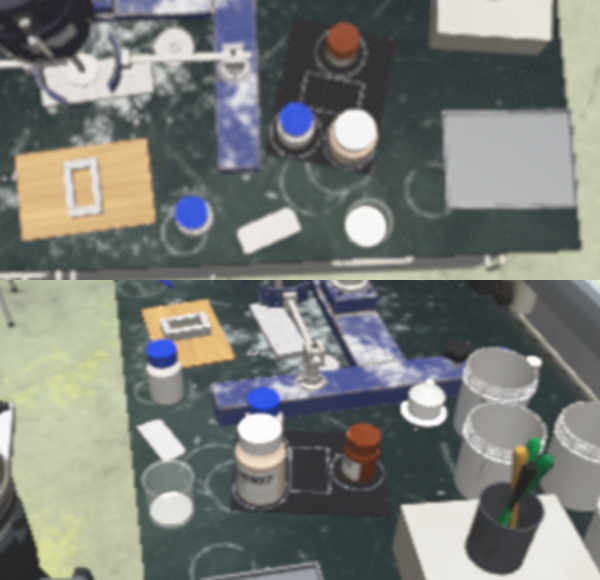

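Picture: the blue bottle, wide bottle and jar are upright in their rings (top crop (295,122), (352,135) and (343,42)). The applicator is on the panel at (83,187), and the beaker and scraper are unmoved. The wide bottle is back within about 0.5 mm; I'll check the other two, then hand in.

```bash
python3 - <<'E'
from meas import *
from cell import order
R={}
for tag,(tn,sn) in(("start",("top0","side0")),("end",("f1t","f1s"))):
    c=[load(tn),load(sn)]
    for k,f,near in(("blue",lambda H,S,V:(H>105)&(H<130)&(S>150)&(V>70),[(327,209),(320,194)]),("jar",lambda H,S,V:((H<12)|(H>172))&(S>110)&(V>50),[(351,170),(373,219)])):
        b=[big(f(*masks(c[i])),near[i],12)[0] for i in(0,1)]
        R[tag,k]=tri(c[0],b[0],c[1],b[1])[0]*1000
ok=True
for k in("blue","jar"):
    d=R["end",k]-R["start",k]; print(k,d.round(1)); ok&=np.linalg.norm(d)<3
if ok: print(order.finish_job())
E
```

```text
blue [ 0.8 -0.6  1. ]
jar [ 0.2 -0.3  0.3]
the job is handed in; nothing more can be done
None
```

The job is handed in: the applicator lies flat in the middle of the panel, square across its long side, and both bottles and the jar stand upright within about 1 mm of their starting spots, with the beaker and scraper untouched.

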